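# Switch on lamp, extractor and sander in order

## Robot

A 6-joint arm with a two-finger parallel gripper is mounted at the origin on the work surface. World frame = base frame: x ahead of the robot, y to its left, z up, the work surface at z = 0. Lengths are in mm, angles in rad, forces in N, time in s.
With the tool pointing down it reaches from about 375 to 975 mm from the base axis. Payload 3.8 kg.
Tool frame: the origin (TCP) lies midway between the tips of the shut fingers; the grasp point (between the pads) lies 19 mm behind it; x points along the fingers, z is the direction in which the jaws open and shut, and the axes are right-handed (so a half turn about x gives the same grasp; the last joint's range is limited). The gripper opens to 88 mm and grips with 3 to 60 N. Pads are 18 mm wide; open, the fingers measure 123 mm over their backs; the gripper's body (75 mm by 187 mm) begins 45 mm behind the grasp point.
Start: joints at [1.09, 0.264, 1.604, -0, 1.274, -0.037], TCP at [289.825, 609.606, 238.706] pointing down, gripper open.
Joint ranges: [-2.63, 2.63], [-0.94, 2.18], [0.31, 2.57], [-1.31, 4.45], [0, 2.66], [-2.55, 2.55]. Speed limits (rad/s): [2.57, 2.57, 3.14, 3.14, 3.14, 3.14].

## Interface

Orientations are given as [roll, pitch, yaw] about the fixed x, y, z axes, in that order (R = Rz(yaw) Ry(pitch) Rx(roll)).
In Python, from rig import ctrl gives the robot as it stands. The module is installed in compiled form; this text tells all that it offers.
- The arm moves only by the tool jog_arm, never from a script. Its argument "increments" is text: rows parted by semicolons, each of 4 numbers parted by spaces: the shift along the tool's x, y, z in mm, then the turn about the tool's x in rad. In form: dx dy dz yaw; .... A call has 1 to 20 rows; each row shifts and turns the pose as measured when the row begins, along the tool's axes as they then stand; what a row does not reach is not made up. A row lasts 1/8 s, in which the tool goes at most 62.5 mm and 10.7 degrees, less where a joint would pass 70% of its speed; a pose out of reach is approached as far as the arm can. A call is refused whole if a number of a shift passes 62.5 or a number of a turn 0.188, either way. A call with a gripper value outside its range is refused whole. "gripper" is the finger opening in mm, from 0 to 88.1, set as the call begins (left out, the last holds). The fingers move at their own pace and stop on an object; the grip force is fixed at half the most. Time passes only in rows, so rows that do not move let the fingers close. It gives the time, the measured TCP pose, the force and the opening at its end, in the units of the state.
- ctrl.state(): the state, without advancing time (a new reading comes with each control period).
- ctrl.get_image(name): name is "side" or "top"; returns a dict with "pixels" (384x512x3 uint8, blue, green, red), "z_map" (384x512 float32, mm along the optical axis (not along the pixel's ray), 0 where there is no reading), "fov_y" (degrees; the focal length in pixels is half the picture's height over the tangent of half this angle, whatever the lens; pixels are square), "cx", "cy" (the principal point, pixels), "R" (3x3) and "t" (3): a world point X has camera coordinates R X + t. Camera axes: x right, y down, z forward; pixel columns grow to the right and rows downward; lengths in mm; the calibration is good to about 2 mm. A picture is of the moment at which its call begins.
- ctrl.close_job(): hands the job in, once; it reports no verdict.
The state is a dict: "clock": time; "qpos": joint angles; "qd": joint speeds; "joint_torque": joint torques, N m; "tcp_pos": TCP position; "eef_rot": TCP orientation; "wrist_force": force on the tool from outside, world axes, zero at the start; "moment": the same for the moment, N m; "width": finger opening in mm.
Only numpy, scipy, OpenCV 4.12 (cv2) and the standard library are available. Lean on these libraries where they do the work, as an engineer would, in place of code of your own. Each camera call takes 0.05 s, during which the arm holds its last target. There are 200 camera calls.

## Task

Get the bench ready for sanding: with a fingertip, lightly press down the raised, white-dotted end of the yellow paddle (work lamp), then of the green paddle (dust extractor), then of the blue paddle (sander), each until its switch is on and stays on. Keep to that order, so that the sander never runs without extraction, and leave the red paddle (saw) alone. Only touch: do not press hard, lift the switch boxes or push them out of place, and leave the other things on the bench where they are.

Things in the scene. Friction and masses are not known exactly. Their poses are not given: they have to be found in the camera images.
- lamp_box: grey switch box with the yellow paddle, which switches the work lamp: 120 (x) x 80 (y) x 26 mm, 0.5 to 0.8 kg, loose on a rubber foot that yields 1 mm per 2.5 N; origin at the centre of its underside, z up. Its paddle, 80 x 50 x 10 mm, rocks about y, 42 mm above the box centre, between two small ears (inner faces 30 mm either side of the centre, tops at 49 mm). When off, the half on the box's -x side is raised, its end 56 mm above the bench
- lamp_switch (a joint): angle of the yellow paddle, rad: 0 = off (end with the white dot fully raised), 0.44 = on (that end fully down against the box); it counts as on from 0.30. It has no spring: a stiff hinge, about 2 to 2.5 N at the dot, leaves it where it is put
- lamp_spot (a point): the white dot, 18 mm across, on the top face of the raised half of the yellow paddle, 28 mm from its hinge: the place to press. It moves with the paddle: about 53 mm above the bench when off, 41 mm when fully on
- extractor_box: grey switch box with the green paddle, which switches the dust extractor: 120 (x) x 80 (y) x 26 mm, 0.5 to 0.8 kg, loose on a rubber foot that yields 1 mm per 2.5 N; origin at the centre of its underside, z up. Its paddle, 80 x 50 x 10 mm, rocks about y, 42 mm above the box centre, between two small ears (inner faces 30 mm either side of the centre, tops at 49 mm). When off, the half on the box's -x side is raised, its end 56 mm above the bench
- extractor_switch (a joint): angle of the green paddle, rad: 0 = off (end with the white dot fully raised), 0.44 = on (that end fully down against the box); it counts as on from 0.30. It has no spring: a stiff hinge, about 2 to 2.5 N at the dot, leaves it where it is put
- extractor_spot (a point): the white dot, 18 mm across, on the top face of the raised half of the green paddle, 28 mm from its hinge: the place to press. It moves with the paddle: about 53 mm above the bench when off, 41 mm when fully on
- sander_box: grey switch box with the blue paddle, which switches the sander: 120 (x) x 80 (y) x 26 mm, 0.5 to 0.8 kg, loose on a rubber foot that yields 1 mm per 2.5 N; origin at the centre of its underside, z up. Its paddle, 80 x 50 x 10 mm, rocks about y, 42 mm above the box centre, between two small ears (inner faces 30 mm either side of the centre, tops at 49 mm). When off, the half on the box's -x side is raised, its end 56 mm above the bench
- sander_switch (a joint): angle of the blue paddle, rad: 0 = off (end with the white dot fully raised), 0.44 = on (that end fully down against the box); it counts as on from 0.30. It has no spring: a stiff hinge, about 2 to 2.5 N at the dot, leaves it where it is put
- sander_spot (a point): the white dot, 18 mm across, on the top face of the raised half of the blue paddle, 28 mm from its hinge: the place to press. It moves with the paddle: about 53 mm above the bench when off, 41 mm when fully on
- saw_box: grey switch box with the red paddle, which switches the saw: 120 (x) x 80 (y) x 26 mm, 0.5 to 0.8 kg, loose on a rubber foot that yields 1 mm per 2.5 N; origin at the centre of its underside, z up. Its paddle, 80 x 50 x 10 mm, rocks about y, 42 mm above the box centre, between two small ears (inner faces 30 mm either side of the centre, tops at 49 mm). When off, the half on the box's -x side is raised, its end 56 mm above the bench
- saw_switch (a joint): angle of the red paddle, rad: 0 = off (end with the white dot fully raised), 0.44 = on (that end fully down against the box); it counts as on from 0.30. It has no spring: a stiff hinge, about 2 to 2.5 N at the dot, leaves it where it is put
- saw_spot (a point): the white dot, 18 mm across, on the top face of the raised half of the red paddle, 28 mm from its hinge: the place to press. It moves with the paddle: about 53 mm above the bench when off, 41 mm when fully on
- sanding_block: sanding block, wood on cork, 110 x 60 x 42 mm; a loose bystander, origin at the centre of its underside
- tape_measure: yellow and black tape measure, 70 x 35 x 60 mm; a loose bystander, origin at the centre of its underside
- glue_bottle: white glue bottle, 52 mm across, 115 mm tall; a loose bystander, origin at the centre of its underside
- screw_jar: amber jar with a dark lid, 70 mm across, 80 mm tall; a loose bystander, origin at the centre of its underside
- try_square: try square, dark wooden stock 120 x 25 x 16 mm with a steel blade about 150 mm long; a loose bystander, origin at the centre of its underside (of the stock)
- pencil: flat red carpenter's pencil, 170 x 14 x 8 mm; a loose bystander, origin at the centre of its underside
- offcut: dark walnut offcut, 90 x 60 x 25 mm; a loose bystander, origin at the centre of its underside
Not all that is in view belongs to the job. Leave any purple look-alike of the saw_box alone.

How it is judged:
By the outcome, as a careful person would: the job done as asked, in the order asked, and still so for the second after the job is handed in, with the robot touching nothing.
It also fails if it takes over 45 s, if anything falls off the work surface, if the arm or the gripper's body presses on something with over 40 N, if the wrist force passes 120 N, or if a joint passes its speed limit or range.

## Working session

There is one attempt and no reset: what is moved stays moved. The work goes in short steps, Python scripts to look and compute and a tool call to move; the robot and the scene stay as the last step left them, time stands still between calls to the robot, and variables do not carry over. Pictures are saved under pics/ and viewed, and the job is handed in when it is done.

Besides the shell and the picture viewer there is one more tool, called after "Call:" as name(argument=value, ...), one argument or row to a line, values as JSON. jog_arm: Moves the arm, as the interface text tells. Its arguments: {"type":"object","properties":{"increments":{"type":"string"},"gripper":{"type":"number"}},"required":["increments"]}

```bash
mkdir -p pics
cat > h.py <<'E'
import numpy as np, cv2
from rig import ctrl
def cam(n,tag):
    d=ctrl.get_image(n); cv2.imwrite(f'pics/{tag}_{n}.png',d['pixels']); return d
def world(d,u,v,z=None):
    p=d['pixels']; f=p.shape[0]/2/np.tan(np.radians(d['fov_y'])/2)
    R=np.array(d['R']);t=np.array(d['t']);r=R.T@np.array([(u-d['cx'])/f,(v-d['cy'])/f,1]);c=-R.T@t
    s=d['z_map'][int(round(v)),int(round(u))] if z is None else (z-c[2])/r[2]
    return c+s*r
E
python3 - <<'E'
from h import *
for n in('top','side'):
    d=cam(n,'a'); print(n,d['fov_y'],d['cx'],d['cy'],(-np.array(d['R']).T@np.array(d['t'])).round())
    np.save(n+'.npy',d,allow_pickle=True)
print(ctrl.state())
E
```

```text
top 42.21898290032505 253.57161099951443 187.50032360272678 [ 336.  -16. 1769.]
side 50.14460330562726 255.8614059637189 195.3758190308632 [ 464. -757.  787.]
{'clock': 0.1, 'qpos': array([ 1.09009573e+00,  2.64674784e-01,  1.60522908e+00, -2.37703075e-05,
        1.27372548e+00, -3.68920319e-02]), 'qd': array([ 0.00023451, -0.00280036, -0.00274359,  0.00026419, -0.0001888 ,
        0.00113872]), 'joint_torque': array([-1.17748905e-04, -5.03618932e+01, -3.58071971e+01,  7.30836438e-02,
        2.33991008e-02, -3.45583248e-05]), 'tcp_pos': array([289.53669072, 609.03073189, 237.51907843]), 'eef_rot': array([ 3.11585302,  1.56875951, -2.04033755]), 'wrist_force': array([-0.33262708,  1.00251144, -0.0398201 ]), 'moment': array([0.06251186, 0.03166118, 0.02178913]), 'width': 87.90211858734575}
```

View pics/a_top.png

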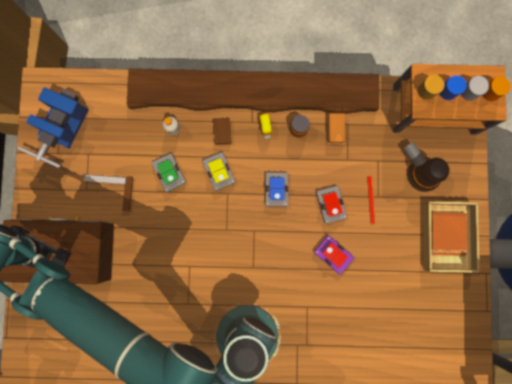

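View pics/a_side.png

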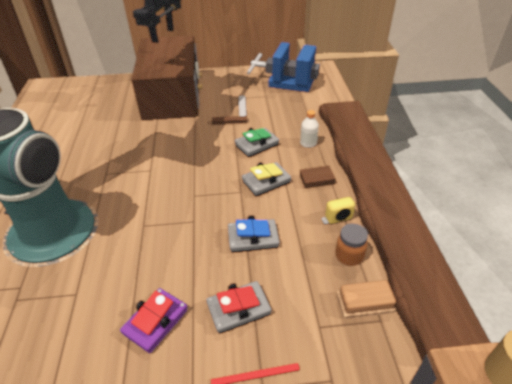

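The top view shows the green (169,172), yellow (218,170), blue (277,188) and red (331,203) paddles, plus the purple decoy at (334,254). The dots face the robot. The side view shows the same row, with green at (258,138), yellow at (266,173) and blue at (253,230). Next I'll measure the dots and box axes.

```bash
cat >> h.py <<'E'
HUE={'yellow':(22,36),'green':(45,80),'blue':(100,125)}
ROI={'top':{'yellow':(218,170),'green':(169,172),'blue':(277,188)},'side':{'yellow':(266,173),'green':(258,138),'blue':(253,230)}}
def measure(d,n,c,zdot=53,zpad=48):
    u0,v0=ROI[n][c]; hsv=cv2.cvtColor(d['pixels'],cv2.COLOR_BGR2HSV)
    w=26 if n=='top' else 32
    box=np.zeros(hsv.shape[:2],np.uint8); box[v0-w:v0+w,u0-w:u0+w]=1
    lo,hi=HUE[c]; m=cv2.inRange(hsv,(lo,130,90),(hi,255,255))*box
    k,lab,st,ce=cv2.connectedComponentsWithStats(m); i=1+st[1:,4].argmax(); m=(lab==i).astype(np.uint8)
    hull=np.zeros_like(m); pts=cv2.findNonZero(m); cv2.fillConvexPoly(hull,cv2.convexHull(pts),1)
    hull=cv2.dilate(hull,np.ones((3,3),np.uint8))
    s=hsv[...,1].astype(float); W=np.where((hull>0)&(s<130)&(hsv[...,2]>150),(150-s),0)
    k,lab,st,ce=cv2.connectedComponentsWithStats((W>0).astype(np.uint8)); i=1+st[1:,4].argmax(); W=W*(lab==i)
    vv,uu=np.indices(W.shape); du,dv=(W*uu).sum()/W.sum(),(W*vv).sum()/W.sum()
    g=hull>0; pc=uu[g].mean(),vv[g].mean()
    return (du,dv),st[i,4],world(d,du,dv,zdot),world(d,*pc,zpad)
def rep(ds,**k):
    for c in('yellow','green','blue'):
        for n in ds:
            q,a,p,pc=measure(ds[n],n,c,**k); print(c,n,np.round(q,1),a,'dot',p.round(1),'pad',pc.round(1),'yaw',np.degrees(np.arctan2(*(pc-p)[1::-1])).round(1))
E
python3 - <<'E'
from h import *
ds={n:np.load(n+'.npy',allow_pickle=True).item() for n in('top','side')}
rep(ds)
for n in ds:
  for c,(u,v) in ROI[n].items():
    im=ds[n]['pixels'][v-30:v+30,u-30:u+30]; cv2.imwrite(f'c_{n}_{c}.png',im)
rows=[np.hstack([cv2.resize(cv2.imread(f'c_{n}_{c}.png'),(260,260),interpolation=0) for c in HUE]) for n in ds]
cv2.imwrite('pics/crops.png',np.vstack(rows))
# box yaw & centre by z_map: points 20..32mm (box deck)
for n in ds:
  d=ds[n]
  for c,(u0,v0) in ROI[n].items():
    P=np.array([world(d,u,v) for v in range(v0-32,v0+32) for u in range(u0-32,u0+32)])
    P=P[(P[:,2]>18)&(P[:,2]<70)].astype(np.float32)
    print(n,c,len(P),cv2.minAreaRect(P[:,:2]))
E
```

```text
yellow top [220.7 176.8] 24 dot [548.9 104.3  53. ] pad [572.3 115.1  48. ] yaw 24.9
yellow side [266.  174.7] 65 dot [568.6  86.2  53. ] pad [574.2  88.1  48. ] yaw 18.9
green top [170.1 177.8] 41 dot [541.2 280.2  53. ] pad [564.5 291.8  48. ] yaw 26.5Traceback (most recent call last):
  File "<stdin>", line 3, in <module>
  File "h.py", line 28, in rep
    q,a,p,pc=measure(ds[n],n,c,**k); print(c,n,np.round(q,1),a,'dot',p.round(1),'pad',pc.round(1),'yaw',np.degrees(np.arctan2(*(pc-p)[1::-1])).round(1))
             ~~~~~~~^^^^^^^^^^^^^^^
  File "h.py", line 17, in measure
    k,lab,st,ce=cv2.connectedComponentsWithStats(m); i=1+st[1:,4].argmax(); m=(lab==i).astype(np.uint8)
                                                         ~~~~~~~~~~~~~~~^^
ValueError: attempt to get argmax of an empty sequence
```

Run:
```python
from h import *
ds={n:np.load(n+'.npy',allow_pickle=True).item() for n in('top','side')}
rows=[np.hstack([cv2.resize(ds[n]['pixels'][v-30:v+30,u-30:u+30],(260,260),interpolation=0) for u,v in ROI[n].values()]) for n in ds]
cv2.imwrite('pics/crops.png',np.vstack(rows))
for n in ds:
  d=ds[n]; hsv=cv2.cvtColor(d['pixels'],cv2.COLOR_BGR2HSV)
  for c,(u0,v0) in ROI[n].items():
    print(n,c,'hsv',hsv[v0,u0])
    # dots: bright, unsaturated blobs near the paddle
    m=((hsv[...,1]<70)&(hsv[...,2]>175)).astype(np.uint8)
    k,lab,st,ce=cv2.connectedComponentsWithStats(m)
    for i in range(1,k):
      if abs(ce[i]-[u0,v0]).max()<25 and st[i,4]>4: print('  white',ce[i].round(1),st[i,4],world(d,*ce[i],53).round(1))
    P=np.array([world(d,u,v) for v in range(v0-32,v0+32) for u in range(u0-32,u0+32)])
    P=P[(P[:,2]>18)&(P[:,2]<70)].astype(np.float32)
    print('  box',len(P),cv2.minAreaRect(P[:,:2]))
```

```text
top yellow hsv [ 28 255 197]
  white [220.5 176.7] 14 [549. 105.  53.]Traceback (most recent call last):
  File "<stdin>", line 16, in <module>
cv2.error: OpenCV(4.12.0) /io/opencv/modules/imgproc/src/convhull.cpp:143: error: (-215:Assertion failed) total >= 0 && (depth == CV_32F || depth == CV_32S) in function 'convexHull'
```

View pics/crops.png

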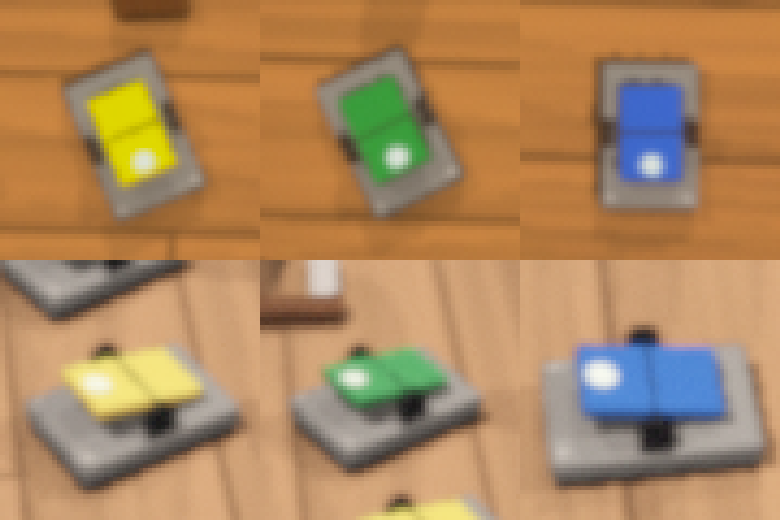

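The crops show the dots at these pixels:

| Paddle | Top | Side |
|---|---|---|
| Yellow | (220.7,176.8) | (257.7,170.9) |
| Green | (170.1,177.8) | (249,134.7) |
| Blue | (276.7,195.6) | (241.2,226) |

I'll fuse the two views and plan the first move.

```bash
cat >> h.py <<'E'
from scipy.spatial.transform import Rotation as Ro
def goal(p,boxyaw):
    "tool-frame shift and turn about tool x to TCP p, tool y along -box x"
    s=ctrl.state(); R=Ro.from_euler('xyz',s['eef_rot']).as_matrix()
    a=np.radians(boxyaw); y=np.array([-np.cos(a),-np.sin(a),0]); w=R.T@y
    print('t',round(s['clock'],2),'tcp',s['tcp_pos'].round(1),'F',s['wrist_force'].round(1),'w',round(s['width'],1),'q',s['qpos'].round(2))
    print(' tilt',R[:,0].round(3),'shift',(R.T@(np.array(p)-s['tcp_pos'])).round(1),'turn',np.arctan2(w[2],w[1]).round(3))
E
python3 - <<'E'
from h import *
T,S=[np.load(n+'.npy',allow_pickle=True).item() for n in('top','side')]
px={'yellow':((220.7,176.8),(257.7,170.9)),'green':((170.1,177.8),(249,134.7)),'blue':((276.7,195.6),(241.2,226))}
def edge(d,c):
    u,v=ROI['top'][c]; hsv=cv2.cvtColor(d['pixels'],cv2.COLOR_BGR2HSV)
    m=np.zeros(hsv.shape[:2],np.uint8); w=slice(v-28,v+28),slice(u-28,u+28)
    m[w]=(hsv[w][...,1]<110)|((hsv[w][...,0]>HUE[c][0])&(hsv[w][...,0]<HUE[c][1])&(hsv[w][...,1]>130))
    k,l,st,ce=cv2.connectedComponentsWithStats(m); i=l[v,u]
    P=np.array([world(d,a,b,26)[:2] for b,a in np.argwhere(l==i)],np.float32); return cv2.minAreaRect(P)
for c,(a,b) in px.items():
    print(c,'top',world(T,*a,53).round(1),'side',world(S,*b,53).round(1),edge(T,c))
    goal(world(T,*a,90),26 if c!='blue' else 0)
E
```

```text
yellow top [548.7 104.3  53. ] side [547.6 105.   53. ] ((573.1917114257812, 115.31721496582031), (122.80651092529297, 79.23468017578125), 24.608713150024414)
t 0.1 tcp [289.5 609.  237.5] F [-0.3  1.  -0. ] w 87.9 q [ 1.09  0.26  1.61 -0.    1.27 -0.04]
 tilt [-0.001 -0.002 -1.   ] shift [ 148.2 -447.8 -348.6] turn -0.898
green top [541.1 280.1  53. ] side [539.3 278.6  53. ] ((564.728759765625, 291.9366455078125), (123.32427215576172, 80.43807983398438), 28.66045570373535)
t 0.1 tcp [289.5 609.  237.5] F [-0.3  1.  -0. ] w 87.9 q [ 1.09  0.26  1.61 -0.    1.27 -0.04]
 tilt [-0.001 -0.002 -1.   ] shift [ 147.9 -367.1 -196.4] turn -0.898
blue top [487.7 -91.6  53. ] side [486.6 -93.7  53. ] ((513.6937866210938, -91.65115356445312), (120.46826171875, 80.96675872802734), 1.2250200510025024)
t 0.1 tcp [289.5 609.  237.5] F [-0.3  1.  -0. ] w 87.9 q [ 1.09  0.26  1.61 -0.    1.27 -0.04]
 tilt [-0.001 -0.002 -1.   ] shift [ 148.6 -476.2 -547.3] turn -0.444
```

Call:
jog_arm(
  increments="0 -44 -35 0;0 -44 -35 0;0 -44 -35 0;0 -44 -35 0;0 -44 -35 0;0 -44 -35 0;0 -44 -35 0;0 -44 -35 0;0 -44 -35 0;0 -30 -25 0;0 0 0 -0.18;0 0 0 -0.18;0 0 0 -0.18;0 0 0 -0.18;0 0 0 -0.18;0 0 0 0",
  gripper=0,
)

```text
clock: 2.1
tcp_pos: [531.5, 101.1, 229.8]
eef_rot: [1.654, 1.558, -2.576]
wrist_force: [0.2, -0.1, -0.8]
width: 0.6
```

```bash
python3 -c "
from h import *
goal((548.3,104.6,75),24.6)"
```

```text
t 2.1 tcp [531.5 101.1 229.8] F [ 0.2 -0.1 -0.8] w 0.6 q [ 0.15  0.02  1.89 -0.01  1.24 -1.91]
 tilt [-0.011 -0.007 -1.   ] shift [154.6 -18.5  -4.5] turn 0.054
```

Call:
jog_arm(
  increments="40 -9 -2 0.05;40 -9 -2 0;40 0 0 0;25 0 0 0;0 0 0 0;0 0 0 0",
)

```text
clock: 2.85
tcp_pos: [549.4, 104.8, 82.0]
eef_rot: [1.81, 1.56, -2.492]
wrist_force: [-0.9, 0.8, 0.2]
width: 0.4
```

```bash
python3 -c "
from h import *
goal((548.3,104.6,60),24.6);d=cam('side','b')
goal((548.3,104.6,60),24.6)
cv2.imwrite('pics/b2.png',cv2.resize(d['pixels'][90:270,160:360],None,fx=3.3,fy=3.3))"
```

```text
t 2.85 tcp [549.4 104.8  82. ] F [-0.9  0.8  0.2] w 0.4 q [ 0.15  0.2   1.99 -0.01  0.96 -1.83]
 tilt [-0.009 -0.007 -1.   ] shift [22.   0.9  0.3] turn -0.018
t 2.9 tcp [549.4 104.8  82.1] F [-0.2  0.7 -1. ] w 0.4 q [ 0.15  0.2   1.99 -0.01  0.96 -1.83]
 tilt [-0.008 -0.006 -1.   ] shift [22.1  0.8  0.3] turn -0.018
```

View pics/b2.png

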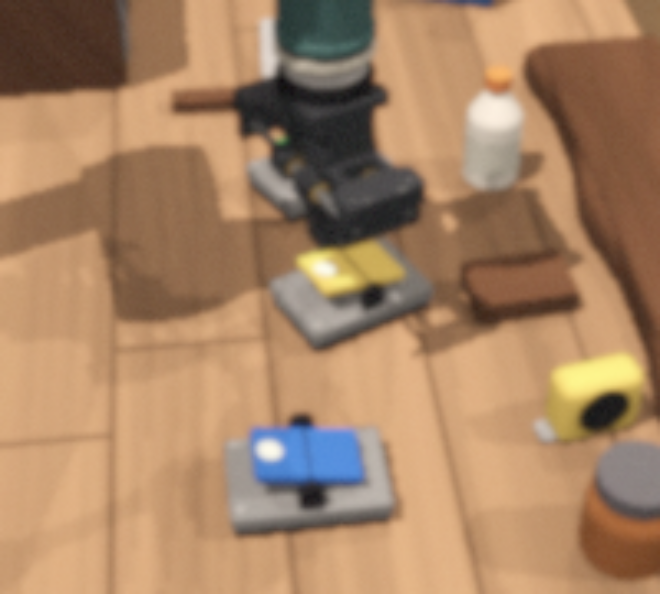

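The crop shows the gripper over the yellow box, but the fingertips look dark and unclear near (365,210). I'll project the TCP into the picture to check.

```bash
python3 -c "
from h import *
s=ctrl.state();im=None
out=[]
for n in('side','top'):
    d=cam(n,'c');f=192/np.tan(np.radians(d['fov_y'])/2)
    im=d['pixels'].copy();u0,v0=(270,160) if n=='side' else (220,172)
    big=cv2.resize(im[v0-50:v0+50,u0-40:u0+40],None,fx=5,fy=5,interpolation=cv2.INTER_CUBIC)
    R=Ro.from_euler('xyz',s['eef_rot']).as_matrix()
    for k,col in((0,(0,0,255)),(-19,(255,0,255)),(-64,(255,255,0))):
        c=np.array(d['R'])@(s['tcp_pos']+k*R[:,0])+np.array(d['t']);u,v=f*c[0]/c[2]+d['cx'],f*c[1]/c[2]+d['cy'];print(n,k,u.round(1),v.round(1))
        cv2.circle(big,(int((u-u0+40.5)*5),int((v-v0+50.5)*5)),4,col,-1)
    out.append(big)
cv2.imwrite('pics/c2.png',np.hstack(out))"
```

```text
side 0 258.2 162.7
side -19 258.2 157.1
side -64 258.1 143.5
top 0 220.0 175.6
top -19 219.6 174.8
top -64 218.5 172.9
```

View pics/c2.png

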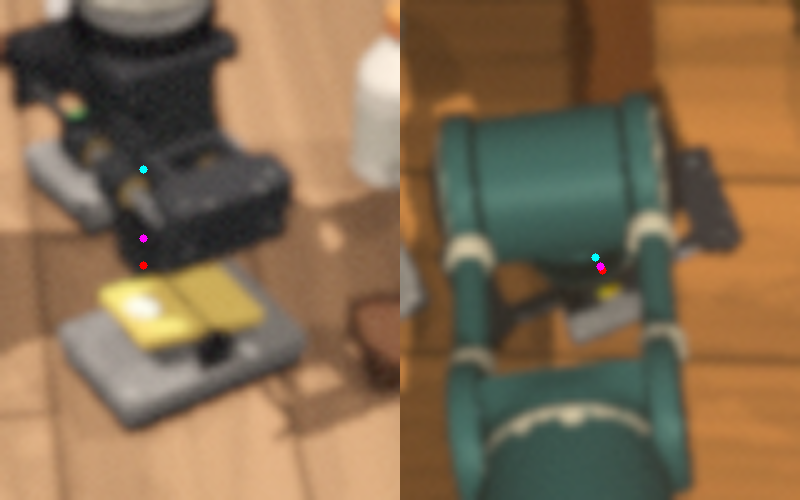

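The TCP projects to (258,163), just above the dot. The near end of the gripper body hides the fingertips, so the geometry agrees. Now I'll descend in small steps.

Call:
jog_arm(
  increments="12 0 0 0;10 0 0 0;2 0 0 0;2 0 0 0;2 0 0 0;2 0 0 0;0 0 0 0",
)

```text
clock: 3.88
tcp_pos: [551.2, 104.9, 52.9]
eef_rot: [2.178, 1.564, -2.123]
wrist_force: [-0.8, -0.3, 1.9]
width: 0.6
```

Call:
jog_arm(
  increments="1.5 0.7 0 0;1.5 0.7 0 0;1.5 0.7 0 0;1.5 0.7 0 0;1.5 0 0 0;1 0 0 0",
)

```text
clock: 4.62
tcp_pos: [549.7, 104.2, 45.3]
eef_rot: [2.566, 1.566, -1.735]
wrist_force: [-1.7, 0.5, 3.7]
width: 0.1
```

Call:
jog_arm(
  increments="1.5 0.3 0 0;1.5 0.3 0 0;1 0 0 0;0 0 0 0",
)

```text
clock: 5.12
tcp_pos: [549.2, 103.9, 41.6]
eef_rot: [2.6, 1.566, -1.701]
wrist_force: [-1.1, 0.2, 3.9]
width: 0.6
```

Call:
jog_arm(
  increments="1 0 0 0;0 0 0 0",
)

```text
clock: 5.38
tcp_pos: [549.2, 103.9, 41.1]
eef_rot: [2.575, 1.566, -1.726]
wrist_force: [-2.0, 0.7, 6.1]
width: 0.7
```

Call:
jog_arm(
  increments="-4 0 0 0;-10 0 0 0;-30 0 0 0;-50 0 0 0;-50 0 0 0;0 0 0 0",
)

```text
clock: 6.12
tcp_pos: [547.9, 104.0, 188.0]
eef_rot: [2.098, 1.563, -2.203]
wrist_force: [0.7, 0.3, -0.2]
width: 0.4
```

```bash
cat >> h.py <<'E'
def zoom(tag,n='side'):
    d=cam(n,tag); u0,v0=(260,180)
    cv2.imwrite(f'pics/{tag}z.png',cv2.resize(d['pixels'][v0-75:v0+75,u0-75:u0+75],None,fx=4,fy=4,interpolation=cv2.INTER_CUBIC))
E
python3 -c "
from h import *
zoom('d');goal((540.2,279.3,200),28.7)"
```

```text
t 6.17 tcp [546.2 103.7 185.4] F [-0.4  0.3 -0.4] w 0.2 q [ 0.15  0.09  1.91 -0.01  1.15 -1.83]
 tilt [-0.009 -0.007 -1.   ] shift [-15.8 -64.6 163.3] turn -0.089
```

View pics/dz.png

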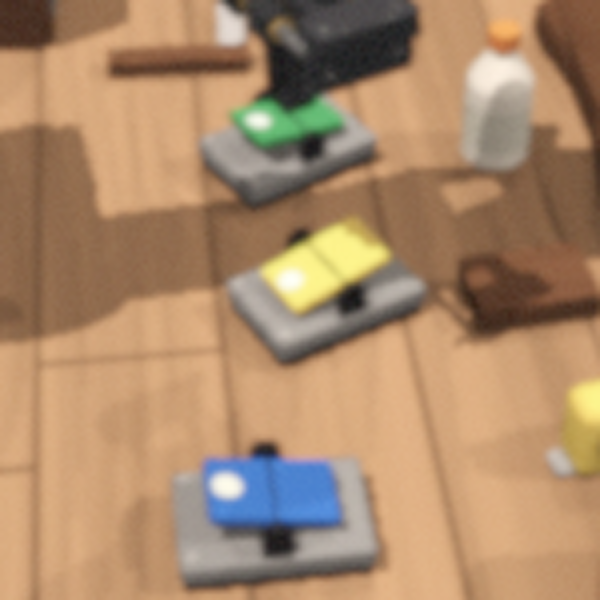

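The yellow paddle's dotted end is now down: its dot has moved to full-image pixel (257.7,175), and the box hasn't moved. Next is green.

Call:
jog_arm(
  increments="0 -18 45 -0.09;0 -18 45 0;0 -18 45 0;0 -14 30 0;0 0 0 0;0 0 0 0",
)

```text
clock: 6.92
tcp_pos: [524.0, 281.9, 172.7]
eef_rot: [1.618, 1.541, -2.592]
wrist_force: [0.3, 0.0, 0.3]
width: 0.7
```

```bash
python3 -c "
from h import *
S=cam('side','e')
for z in(53,47,41):print(z,world(S,257.6,174.6,z).round(1))
goal((540.2,279.3,80),28.7)"
```

```text
53 [545.7  89.5  53. ]
47 [546.4  96.4  47. ]
41 [547.1 103.3  41. ]
t 6.97 tcp [524.  281.7 172.7] F [-0.  -0.3 -0.2] w 0.3 q [ 0.45  0.18  1.83 -0.    1.16 -1.62]
 tilt [-0.025 -0.015 -1.   ] shift [ 92.3 -15.7  -9.8] turn 0.001
```

Call:
jog_arm(
  increments="30 -8 -5 0;30 -8 -5 0;25 0 0 0;5 0 0 0;0 0 0 0",
)

```text
clock: 7.6
tcp_pos: [542.5, 272.7, 80.4]
eef_rot: [1.652, 1.541, -2.566]
wrist_force: [0.8, -0.5, 1.4]
width: 0.4
```

```bash
python3 -c "
from h import *
goal((539.5,279.3,57),28.7)"
```

```text
t 7.6 tcp [542.5 272.7  80.4] F [ 0.8 -0.5  1.4] w 0.4 q [ 0.43  0.3   1.87 -0.01  1.   -1.63]
 tilt [-0.025 -0.016 -1.   ] shift [23.3 -1.1  7.3] turn -0.007
```

Call:
jog_arm(
  increments="6 -0.5 4 0;6 -0.5 4 0;5 0 0 0;3 0 0 0;2 0 0 0;0 0 0 0",
)

```text
clock: 8.35
tcp_pos: [540.7, 281.3, 60.2]
eef_rot: [1.684, 1.547, -2.534]
wrist_force: [-0.1, -0.1, -0.6]
width: 0.5
```

```bash
python3 -c "
from h import *
goal((539.5,279.3,50),28.7)"
```

```text
t 8.35 tcp [540.7 281.3  60.2] F [-0.1 -0.1 -0.6] w 0.5 q [ 0.44  0.32  1.88 -0.    0.96 -1.62]
 tilt [-0.02  -0.014 -1.   ] shift [10.3  1.8 -1.2] turn -0.006
```

Call:
jog_arm(
  increments="2 0.7 -0.6 0;2 0.7 -0.6 0;2 0.4 0 0;2 0.3 0 0;1.5 0.3 0 0;1.5 0.3 0 0;1.5 0.3 0 0;1.5 0 0 0;1.5 0 0 0;0 0 0 0",
)

```text
clock: 9.6
tcp_pos: [538.4, 278.5, 45.1]
eef_rot: [1.687, 1.547, -2.531]
wrist_force: [-1.2, -0.9, 3.1]
width: 0.3
```

Call:
jog_arm(
  increments="1.5 0 0 0;1.5 0 0 0;1.2 0 0 0;0 0 0 0",
)

```text
clock: 10.1
tcp_pos: [538.1, 278.3, 41.0]
eef_rot: [1.684, 1.546, -2.534]
wrist_force: [-1.7, -0.6, 5.6]
width: -0.0
```

Call:
jog_arm(
  increments="-4 0 0 0;-10 0 0 0;-30 0 0 0;-50 0 0 0;-50 0 0 0;0 0 0 0",
)

```text
clock: 10.85
tcp_pos: [541.9, 280.7, 189.5]
eef_rot: [1.696, 1.548, -2.522]
wrist_force: [-0.5, -0.8, -0.4]
width: 0.5
```

```bash
python3 -c "
from h import *
zoom('f');goal((487,-92.6,185),1.2)"
```

```text
t 10.9 tcp [540.3 279.9 186.8] F [ 0.1  0.3 -0.8] w 0.4 q [ 0.44  0.19  1.79 -0.    1.19 -1.62]
 tilt [-0.023 -0.015 -1.   ] shift [   8.6  223.5 -302.6] turn 0.473
```

View pics/fz.png

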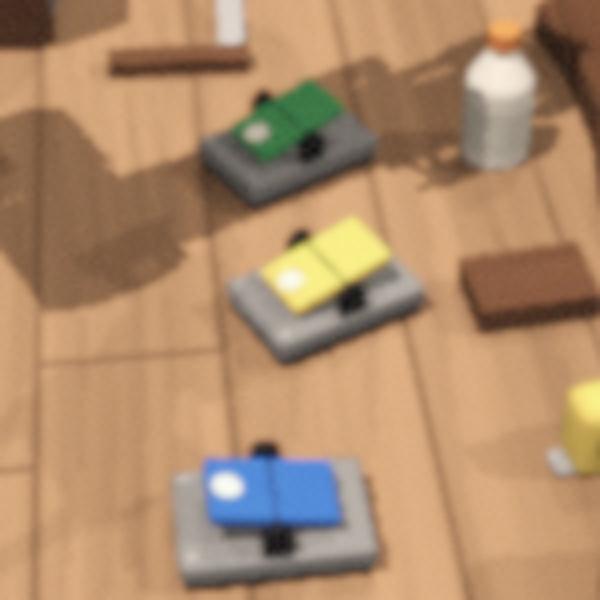

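The green paddle's dotted end is down, with its dot at full-image pixel (249,138), and yellow is still down. Next is blue.

Call:
jog_arm(
  increments="0 28 -38 0;0 28 -38 0;0 28 -38 0;0 28 -38 0;0 28 -38 0;0 28 -38 0;0 28 -38 0;0 27 -36 0;0 0 0 0.16;0 0 0 0.16;0 0 0 0.15;0 0 0 0;0 0 0 0",
)

```text
clock: 12.52
tcp_pos: [471.5, -102.7, 171.8]
eef_rot: [1.779, 1.513, -2.919]
wrist_force: [0.2, 0.3, 0.6]
width: 0.1
```

```bash
python3 -c "
from h import *
S=cam('side','g')
print(world(S,248.6,137.6,41).round(1))
goal((486.8,-92.6,85),1.2)"
```

```text
[537.9 280.4  41. ]
t 12.57 tcp [ 471.5 -102.7  171.8] F [-0.1 -0.1 -0.5] w 0.4 q [-0.25 -0.01  2.04 -0.03  1.16 -1.82]
 tilt [-0.056 -0.013 -0.998] shift [ 85.7 -20.3  10.9] turn -0.007
```

Call:
jog_arm(
  increments="28 -10 5 0;28 -10 5 0;24 0 0 0;5 0 0 0;0 0 0 0",
)

```text
clock: 13.2
tcp_pos: [488.2, -92.9, 84.3]
eef_rot: [1.793, 1.515, -2.898]
wrist_force: [0.2, -0.5, 0.3]
width: 0.6
```

```bash
python3 -c "
from h import *
goal((486,-92.6,60),1.2)"
```

```text
t 13.2 tcp [488.2 -92.9  84.3] F [ 0.2 -0.5  0.3] w 0.6 q [-0.22  0.11  2.09 -0.03  0.99 -1.8 ]
 tilt [-0.054 -0.013 -0.998] shift [24.3  0.9  0.7] turn 0.001
```

Call:
jog_arm(
  increments="10 0.4 0.3 0;8 0.4 0.3 0;4 0 0 0;2 0 0 0;2 0 0 0;2 0 0 0;1.5 0 0 0;1.5 0 0 0;1.5 0 0 0;0 0 0 0",
)

```text
clock: 14.45
tcp_pos: [487.9, -93.4, 52.7]
eef_rot: [1.842, 1.52, -2.848]
wrist_force: [0.2, -0.1, -0.1]
width: 0.4
```

Call:
jog_arm(
  increments="1.5 0.4 0 0;1.5 0.4 0 0;1.5 0.3 0 0;1.5 0 0 0;1.5 0 0 0;0 0 0 0",
)

```text
clock: 15.2
tcp_pos: [486.5, -93.5, 45.6]
eef_rot: [1.84, 1.52, -2.85]
wrist_force: [-0.6, 0.5, 2.8]
width: 0.5
```

Call:
jog_arm(
  increments="1.5 0 0 0;1.5 0 0 0;1.5 0 0 0;0 0 0 0",
)

```text
clock: 15.7
tcp_pos: [486.1, -93.5, 41.3]
eef_rot: [1.835, 1.52, -2.855]
wrist_force: [-1.8, 1.1, 6.5]
width: 0.2
```

Call:
jog_arm(
  increments="-4 0 0 0;-10 0 0 0;-30 0 0 0;-50 0 0 0;-50 0 0 0;-40 0 0 0;0 40 0 0;0 40 0 0;0 0 0 0",
)

```text
clock: 16.82
tcp_pos: [415.3, -93.0, 237.8]
eef_rot: [1.914, 1.525, -2.775]
wrist_force: [0.4, -0.4, 0.1]
width: 0.6
```

```bash
python3 -c "
from h import *
d=cam('side','k');cam('top','k')
cv2.imwrite('pics/kz.png',cv2.resize(d['pixels'][100:400,170:400],None,fx=2.6,fy=2,interpolation=cv2.INTER_CUBIC))
a=np.load('side.npy',allow_pickle=True).item()['pixels']
cv2.imwrite('pics/kd.png',np.hstack([a[90:,120:400],d['pixels'][90:,120:400]]))
zoom('l')"
```

```text
(no output)
```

View pics/lz.png

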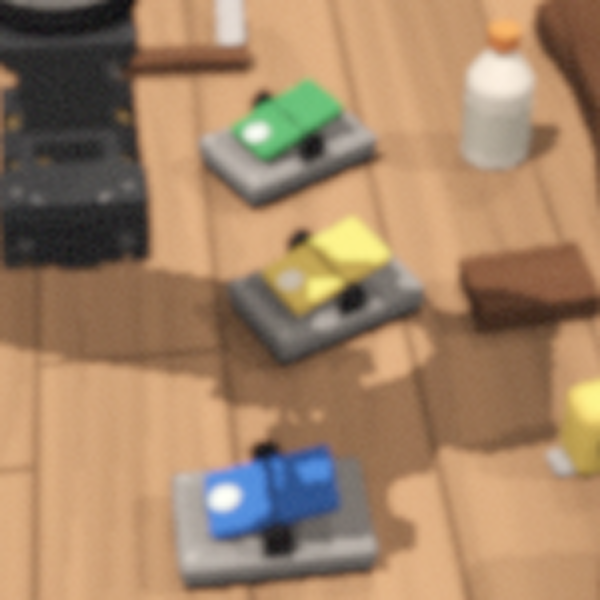

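View pics/kd.png

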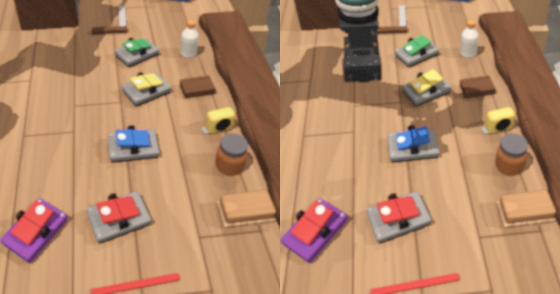

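All three dotted ends look down, nothing else has moved, and the red paddle is unchanged. I'll check the angles by predicting each dot's pixel as a function of angle.

```bash
python3 -c "
from h import *
a=np.load('side.npy',allow_pickle=True).item();b=cam('side','m')
f=192/np.tan(np.radians(a['fov_y'])/2)
def pj(X):
    c=np.array(a['R'])@X+np.array(a['t']);return np.array([f*c[0]/c[2]+a['cx'],f*c[1]/c[2]+a['cy']])
def dot(d,u,v,r=6):
    w=d['pixels'][v-r:v+r+1,u-r:u+r+1].astype(float).min(2); W=np.clip(w-(w.max()*.6+np.median(w)*.4),0,None)
    vv,uu=np.indices(W.shape);return np.array([(W*uu).sum(),(W*vv).sum()])/W.sum()+[u-r,v-r]
for c,H,y,p0,p1 in(('y',(573.2,115.3),24.6,(258,171),(257,175)),('g',(564.7,291.9),28.7,(249,134),(249,137)),('b',(513.7,-91.7),1.2,(241,226),(241,229))):
    e=np.array([np.cos(np.radians(y)),np.sin(np.radians(y))])
    def X(q):
        t=.22-q; h=28*np.cos(t)-5*np.sin(t); return np.r_[np.array(H)-h*e,42+28*np.sin(t)+5*np.cos(t)]
    print(c,'measured',(dot(b,*p1)-dot(a,*p0)).round(2),'pred .3',(pj(X(.3))-pj(X(0))).round(2),'.44',(pj(X(.44))-pj(X(0))).round(2))
"
```

```text
y measured [-0.67  3.47] pred .3 [-0.61  2.52] .44 [-0.63  3.63]
g measured [-0.45  2.96] pred .3 [-0.49  2.44] .44 [-0.49  3.51]
b measured [-0.6  3. ] pred .3 [-0.72  2.38] .44 [-0.7   3.48]
```

```bash
python3 -c "
from h import *
print(ctrl.close_job())"
```

```text
the job is handed in; nothing more can be done
None
```

I pressed the paddles on in order: yellow (lamp), green (extractor), then blue (sander), using the shut fingertips. The job is handed in, with the arm clear at about 17 s on the robot's clock. The strongest upward wrist force I read was about 6.5 N.

**Switches:** the side picture shows all three dotted ends down. From how far each dot moved in it, I estimate these angles (on from 0.30):

| Paddle | Estimated angle (rad) |
|---|---|
| Yellow | 0.42 |
| Green | 0.37 |
| Blue | 0.38 |

Green and blue came out a little short of the 0.44 stop, with about 0.04 rad of pixel error. The force rose near the end of each press and the tip ended at about 41 mm, which suggests all three reached the stop.

**Other things:** comparing side pictures from before and after by eye, the boxes, the red saw paddle, the purple look-alike and the other things on the bench have not moved.

**Measurements that failed or disagreed:** two early scripts failed, one finding blue or green by colour in the side view and one reading depth, so I found the dots with calibrated rays instead. The two cameras agreed on each dot to about 2 mm.

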